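# Load the drill jig and hold its guide arm at the stop

## Task

Get the loose ground steel block ready for drilling: set it flat and square, fully down in the pocket of the blue drill jig, and let go of it. Then take the jig's spring-loaded guide arm by its upright red handle, swing it over the block all the way to its stop, and finish while still holding it there against its spring. Leave the dressing stone, the water bottle and the tumbler where they stand.

Things in the scene. Friction and masses are not known exactly. Their poses are not given: they have to be found in the camera images.
- block_centre (a point): Centre (half-way up) of the loose ground steel block: plain grey, 38 mm (its x) by 55 mm (its y) by 22 mm high (its z, up), about 0.33 kg, lying flat on the table. It may go into the pocket either way round.
- jig: The blue drill jig, fixed to the table, turned a little either way. Origin: on the table right under the middle of its pocket; z up. Base plate 12 mm thick, from -53 to +59 mm in x and -49 to +123 mm in y. Two 62 mm high stop posts: working stop at x = -19, y = +50 mm, rest stop at x = +44, y = +95 mm.
- pocket (a point): Middle of the pocket floor, 22 mm above the table, axes as the jig's. Pocket 42 mm (x) by 59 mm (y): the block has 2 mm to spare on every side; seated, its centre is 33 mm above the table. Aluminium walls, flared outward at the top, reach 34 mm above the table; the two long walls are open over the middle 41 mm, so fingers closed on the block's 38 mm width pass between.
- pivot (a point): Top of the nut on the guide arm's upright pivot, 66 mm above the table, at x = 0, y = +85 mm in the jig's frame.
- guide_arm (a joint): Angle (rad) of the steel guide arm about its pivot: 0 at rest, swung clear on the jig's +x side; grows clockwise seen from above to 1.35 at its stop, pointing along the jig's -y, its brass bush over the pocket's middle. A spring drives it back to 0: about 4 N at the handle at rest, 8.5 N at the stop. Arm 22 mm wide, underside 48 mm, top 58 mm above the table.
- handle (a point): Middle of the arm's upright round red handle, 16 mm in diameter, free from 61 to 109 mm above the table. This point is 85 mm above the table and 150 mm from the pivot axis and moves with the arm: at rest near x = +146, y = +52 mm in the jig's frame, at the stop at x = 0, y = -65 mm.
- dressing_stone: Grey dressing stone with rounded edges, 26 x 70 x 18 mm, lying on the table; origin at the centre of its underside. Not the block; leave it alone.
- water_bottle: Clear water bottle with yellow cap, 65 mm across, 205 mm high; origin at the centre of its underside. Leave it alone.
- tumbler: White tumbler, 92 mm across, 184 mm high; origin at the centre of its underside. Leave it alone.
Mind the look-alikes: they are no part of the job. Leave any black or orange look-alike of the part that bears block_centre alone.

How it is judged:
By the outcome, as a careful person would: the job done as asked, in the order asked, and still so for the second after the job is handed in, while the arm keeps its last pose, push and grip.
It also fails if it takes over 53 s, if anything falls off the work surface, if the arm or the gripper's body presses on something with over 40 N, if the wrist force passes 120 N, or if a joint passes its speed limit or range.

## Robot

A 6-joint arm with a two-finger parallel gripper is mounted at the origin on a cart in front of the work surface, level with it; the furniture and walls round the work are solid. World frame = base frame: x ahead of the robot, y to its left, z up, the work surface at z = 0. Lengths are in m, angles in rad, forces in N, time in s.
With the tool pointing down it reaches from about 0.325 to 0.85 m from the base axis. Payload 15.5 kg.
Tool frame: the origin (TCP) lies at the very end of the fingers, on their centre line; the grasp point (between the pads) lies 19 mm behind it (tcp_to_grasp is the distance from the TCP to the grasp point, in m); z points along the fingers, y is the line along which they close (so a half turn about z gives the same grasp; the last joint's range is limited). The gripper opens to 91 mm and grips with 3 to 60 N. Pads are 32 mm wide; open, the fingers measure 118 mm over their backs; the gripper's body (76 mm by 178 mm) begins 60 mm behind the grasp point.
Start: joints at [-1.325, 0.494, 1.345, -0, 1.302, -0.096], TCP at [0.209, -0.589, 0.214] pointing down, gripper open.
Joint ranges: [-2.91, 2.91], [-0.82, 2.16], [0.22, 2.67], [-1.22, 4.37], [0.12, 2.79], [-3.08, 3.08]. Speed limits (rad/s): [1.89, 1.89, 2.57, 3.01, 3.01, 3.01].

## Interface

Orientations are given as a unit quaternion [w, x, y, z].
In Python, from workcell import observe, read_camera, camera_info, sign_off, tcp_to_grasp gives the robot as it stands.
- The arm moves only by the tool jog_arm, never from a script. Its argument "motion" is a list of rows, each a list of 7 numbers: the turn, a rotation vector about the world's x, y, z in rad, then the shift along the world's x, y, z in mm, then the opening in per cent of the stroke, from 0 (shut) to 100 (fully open). In form: [[ax, ay, az, dx, dy, dz, gripper], ...]. A call has 1 to 12 rows; each row is the pose to reach, as a shift and turn from the pose commanded when the call began; what a row does not reach only later rows make up. A row lasts 1/10 s, in which the tool goes at most 50 mm and 8.59 degrees, less where a joint would pass 70% of its speed; a pose out of reach is approached as far as the arm can. A call with a gripper value outside its range is refused whole. The fingers move at their own pace and stop on an object; "force" is the grip in N (left out, the last holds). Time passes only in rows, so rows that repeat a pose let the fingers close. It gives the time, the measured TCP pose, the force, the opening and the grip force at its end, in the units of the state.
- observe(): the state, without advancing time (a new reading comes with each control period).
- read_camera(name): name is "scene" or "top" or "wrist"; returns (picture, depth): 480x640x3 uint8, red, green, blue; 480x640 float32, m along the optical axis (not along the pixel's ray), 0 where there is no reading.
- camera_info(name): a dict with "intrinsics" (3x3 intrinsics, pixels), "eye" and "rotation" of the camera in the world; the wrist camera has in their place "mount" (4x4, takes a point from camera to tool coordinates, whose origin is the TCP and whose axes are the flange's). Camera axes: x right, y down, z forward; pixel columns grow to the right and rows downward; lengths in m; the calibration is good to about 2 mm. A picture is of the moment at which its call begins: read the wrist's pose just before it. camera_info takes no time and is no camera call.
- sign_off(): hands the job in; it is judged then, once.
The state is a dict: "t": time; "q": joint angles; "qvel": joint speeds; "joint_efforts": joint torques, N m; "tcp_pos": TCP position; "tool_rot": TCP orientation; "contact_force": force on the tool from outside, world axes, zero at the start; "torque": the same for the moment, N m; "finger_gap": opening from 0.0 (shut) to 1.0 (fully open); "gripper_force": force on a finger pad.
Only numpy, scipy, OpenCV 4.12 (cv2) and the standard library are available. Lean on these libraries where they do the work, as an engineer would, in place of code of your own. Each camera call takes 0.05 s, during which the arm holds its last target. There are 200 camera calls.

## Working session

There is one attempt and no reset: what is moved stays moved. The work goes in short steps, Python scripts to look and compute and a tool call to move; the robot and the scene stay as the last step left them, time stands still between calls to the robot, and variables do not carry over. Pictures are saved under pics/ and viewed, at most 10 in all, crops included, and the job is handed in when it is done.

Besides the shell and the picture viewer there is one more tool, called after "Emit:" as name([rows], argument=value, ...), one row to a line, values as JSON. jog_arm: Moves the arm, as the interface text tells. Its arguments: {"type":"object","properties":{"motion":{"type":"array"},"force":{"type":"number"}},"required":["motion"]}

```bash
ls; mkdir -p pics; cat > h.py <<'E'
import numpy as np,cv2
from workcell import *
def shot(n,f):
    p,d=read_camera(n); cv2.imwrite(f'pics/{f}.png',p[:,:,::-1]); np.savez(f'pics/{f}.npz',p=p,d=d); return p,d
def cloud(n,d,tp=None,R=None):
    c=camera_info(n);K=np.array(c['intrinsics']);v,u=np.mgrid[:480,:640]
    P=np.stack([(u-K[0,2])/K[0,0]*d,(v-K[1,2])/K[1,1]*d,d],-1)
    if n=='wrist':
        M=np.array(c['mount']);P=P@M[:3,:3].T+M[:3,3]; return P@R.T+tp
    return P@np.array(c['rotation']).T+np.array(c['eye'])
E
python3 - <<'E'
from h import *
print(observe());print(camera_info('top'),camera_info('wrist'),tcp_to_grasp)
p,d=shot('top','top1');q,e=shot('scene','sc1')
E
```

```text
pics
{'t': 0.0, 'q': array([-1.32551209e+00,  4.94204348e-01,  1.34613369e+00,  1.76402186e-05,
        1.30249595e+00, -9.54927606e-02]), 'qvel': array([ 0.00099007,  0.00036275, -0.00071816,  0.00033615, -0.00073961,
        0.001077  ]), 'joint_efforts': array([ 3.46466666e-03, -8.78812194e+01, -3.81844926e+01,  7.08607980e-02,
        5.33953949e-02, -1.74742272e-04]), 'tcp_pos': array([ 0.20880712, -0.58868331,  0.21332424]), 'tool_rot': array([-6.19562737e-04,  9.85519173e-01,  1.69562892e-01, -3.79625638e-05]), 'contact_force': array([-0.04505885, -0.06973487, -0.56030833]), 'torque': array([ 0.03938038,  0.00252185, -0.03441804]), 'gripper_force': 0.0, 'finger_gap': 0.9997290968668704}
{'intrinsics': array([[597.88997886,   0.        , 325.74930661],
       [  0.        , 597.88997886, 237.71450222],
       [  0.        ,   0.        ,   1.        ]]), 'eye': array([ 0.38789838, -0.13245027,  1.44122178]), 'rotation': array([ 0.06278083, -0.69624381,  0.71358645, -0.0457984 ])} {'intrinsics': array([[398.16420699,   0.        , 322.6433983 ],
       [  0.        , 398.16420699, 241.18954172],
       [  0.        ,   0.        ,   1.        ]]), 'mount': array([[ 1.55939768e-04, -9.69248024e-01, -2.46085845e-01,
         6.85764605e-02],
       [ 9.99999871e-01,  2.70287264e-04, -4.30888861e-04,
        -3.07575549e-04],
       [ 4.84152047e-04, -2.46085746e-01,  9.69247941e-01,
        -1.70374863e-01],
       [ 0.00000000e+00,  0.00000000e+00,  0.00000000e+00,
         1.00000000e+00]])} 0.0188
```

View pics/top1.png

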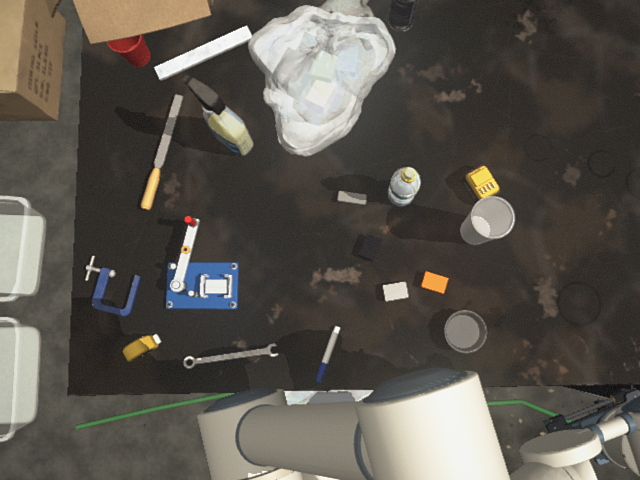

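View pics/sc1.png

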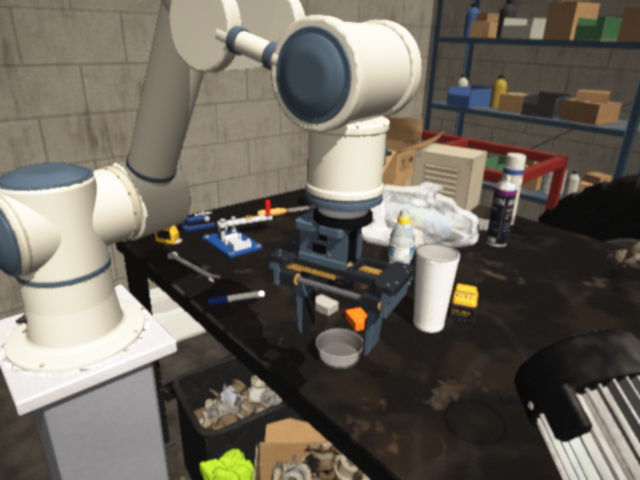

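The top view shows the grey block at (395,291) and its orange (434,282) and black (368,246) look-alikes. The stone is at (351,198), the jig pocket at about (216,286), the pivot at (177,285) and the red handle at (190,220).

```bash
cat >> h.py <<'E'
from scipy.spatial.transform import Rotation as Ro
def Rq(q): return Ro.from_quat(np.roll(q,-1)).as_matrix()
def cloud(n,d,s=None):
    c=camera_info(n);K=np.array(c['intrinsics']);v,u=np.mgrid[:480,:640]
    P=np.stack([(u-K[0,2])/K[0,0]*d,(v-K[1,2])/K[1,1]*d,d],-1)
    if n=='wrist':
        M=np.array(c['mount']);P=P@M[:3,:3].T+M[:3,3]; return P@Rq(s['tool_rot']).T+s['tcp_pos']
    return P@Rq(c['rotation']).T+np.array(c['eye'])
def rect(m,P,z=None):
    "min-area rect in world xy of masked points"
    pts=P[m][:,:2].astype(np.float32)*1000
    return cv2.minAreaRect(pts),np.median(P[m][:,2])
E
python3 - <<'E'
from h import *
f=np.load('pics/top1.npz');p=f['p'].astype(int);d=f['d'];P=cloud('top',d)
r,g,b=p[...,0],p[...,1],p[...,2]
v,u=np.mgrid[:480,:640]
box=lambda a,c,e,h:(u>a)&(u<c)&(v>e)&(v<h)
print('table z',np.median(P[300:330,260:300,2]))
for n,m in dict(block=box(375,415,275,308)&(P[...,2]>.012)&(r>110),stone=box(330,375,185,210)&(P[...,2]>.009),jig=box(155,250,255,320)&(b>r+60),
  handle=box(180,200,210,230)&(r>g+80),nut=box(165,190,275,295)&(P[...,2]>.058)).items():
    print(n,m.sum(),rect(m,P),P[m].mean(0))
E
```

```text
table z 0.0007170394177822281
block 375 (((476.9978332519531, -261.5498962402344), (37.726131439208984, 54.47122573852539), 7.598813056945801), np.float64(0.022590868536910946)) [ 0.47687406 -0.26133078  0.02232162]
stone 316 (((557.4624633789062, -133.79446411132812), (69.64491271972656, 332.4905090332031), 78.18209838867188), np.float64(0.01819576942243306)) [ 0.69943798 -0.16421766  0.0496376 ]
jig 1878 (((482.8238220214844, 72.75193786621094), (433.88262939453125, 127.36195373535156), 81.53404235839844), np.float64(0.01290793787248179)) [0.49731862 0.19388061 0.01734652]
handle 69 (((526.6817016601562, 56.332244873046875), (468.4658203125, 16.090469360351562), 52.24030303955078), np.float64(0.10613341925328057)) [0.6422324  0.20527094 0.11562807]
nut 157 (((457.0180969238281, 62.42735290527344), (411.8970031738281, 36.88042449951172), 75.58779907226562), np.float64(0.06182641238066022)) [0.49901864 0.23615821 0.09778079]
```

```bash
python3 - <<'E'
from h import *
f=np.load('pics/top1.npz');p=f['p'].astype(int);d=f['d'];P=cloud('top',d)
r,g,b=p[...,0],p[...,1],p[...,2]
v,u=np.mgrid[:480,:640]
box=lambda a,c,e,h:(u>a)&(u<c)&(v>e)&(v<h)
z=P[...,2]
for n,m in dict(jig=box(155,250,255,320)&(b>r+60)&(abs(z-.0125)<.003),handle=box(180,200,210,230)&(r>g+80)&(abs(z-.108)<.006),nut=box(160,190,275,295)&(abs(z-.066)<.004),arm=box(160,205,225,295)&(abs(z-.058)<.004),pocketrim=box(195,240,265,305)&(abs(z-.034)<.004),bottle=box(380,425,165,210)&(z>.05)&(z<.25),stone=box(330,375,185,210)&(abs(z-.018)<.004)).items():
    print(n,m.sum(),rect(m,P),np.median(P[m],0))
E
```

```text
jig 1246 (((501.8804626464844, 200.31634521484375), (171.6053466796875, 108.32879638671875), 88.64402770996094), np.float64(0.012721929339589266)) [0.49346205 0.19583563 0.01272193]
handle 38 (((646.606201171875, 211.572998046875), (14.339176177978516, 14.911147117614746), 83.30168151855469), np.float64(0.10947787949735521)) [0.6461681  0.21091054 0.10947788]
nut 67 (((495.7996826171875, 242.59117126464844), (46.28868865966797, 30.6363525390625), 29.528215408325195), np.float64(0.06460804821919908)) [0.50210166 0.24649443 0.06460805]
arm 502 (((559.2381591796875, 234.3236541748047), (57.57129669189453, 160.99559020996094), 89.31245422363281), np.float64(0.058539869617522444)) [0.55415683 0.23294601 0.05853987]
pocketrim 129 (((499.18304443359375, 167.79693603515625), (80.50890350341797, 54.760868072509766), 88.34671783447266), np.float64(0.03336901501101042)) [0.50164265 0.18557315 0.03336902]
bottle 811 (((713.0474243164062, -283.46099853515625), (62.41802978515625, 63.406089782714844), 1.8944017887115479), np.float64(0.152461797636392)) [ 0.70347819 -0.27825537  0.1524618 ]
stone 242 (((707.129150390625, -164.97610473632812), (69.5321273803711, 25.796756744384766), 79.82452392578125), np.float64(0.018122214535298053)) [ 0.70707758 -0.16652119  0.01812221]
```

Emit:
jog_arm([
  [0,0,0.14,25,35,0,70],
  [0,0,0.28,55,80,0,70],
  [0,0,0.42,90,125,0,70],
  [0,0,0.56,125,165,0,70],
  [0,0,0.7,160,205,0,70],
  [0,0,0.84,185,240,0,70],
  [0,0,0.98,205,270,0,70],
  [0,0,1.12,220,300,0,70],
  [0,0,1.24,235,320,0,70],
  [0,0,1.363,268,327,0,70],
  [0,0,1.363,268,327,0,70],
  [0,0,1.363,268,327,0,70],
])

```text
t: 1.3
tcp_pos: [0.4771, -0.2617, 0.2135]
tool_rot: [-0.0, 0.658, 0.753, -0.0]
contact_force: [-0.3, 0.3, 0.3]
finger_gap: 0.699
gripper_force: 0.0
```

```bash
python3 - <<'E'
from h import *
s=observe();p,d=shot('wrist','w1');P=cloud('wrist',d,s)
z=P[...,2];x=P[...,0];y=P[...,1]
print('table',np.median(z[(abs(z)<.01)]))
m=(abs(z-.022)<.005)&(abs(x-.477)<.06)&(abs(y+.2615)<.06)&(p.min(-1)>90)
m=cv2.erode(m.astype(np.uint8),np.ones((3,3)))>0
m=cv2.dilate(m.astype(np.uint8),np.ones((3,3)))>0
print(m.sum(),rect(m,P))
M=Rq(s['tool_rot']);print('tool y',np.degrees(np.arctan2(M[1,1],M[0,1])))
E
```

```text
table -0.0003180322602237412
2419 (((476.6915588378906, -263.847900390625), (37.822994232177734, 55.28267288208008), 8.271252632141113), np.float64(0.021603986037392137))
tool y 7.638949409757574
```

View pics/w1.png

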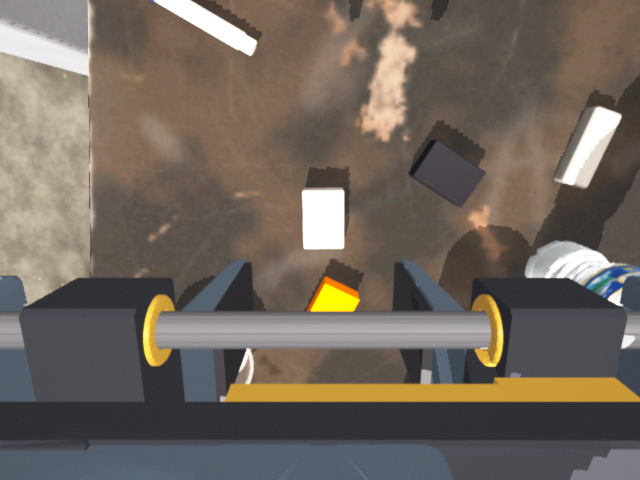

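The wrist view shows the block at (323,217), with the black one at (447,172) and the orange one at (333,297). The black and orange ones are clear of the fingers.

Emit:
jog_arm([
  [0,0,0.006,0,-1,-40,65],
  [0,0,0.006,0,-1,-85,65],
  [0,0,0.006,0,-1,-130,65],
  [0,0,0.006,0,-1,-170,65],
  [0,0,0.006,0,-1,-195,65],
  [0,0,0.006,0,-1,-208,65],
  [0,0,0.006,0,-1,-208,65],
  [0,0,0.006,0,-1,-208,30],
  [0,0,0.006,0,-1,-208,20],
  [0,0,0.006,0,-1,-208,20],
  [0,0,0.006,0,-1,-208,20],
  [0,0,0.006,0,-1,-208,20],
], force=30)

```text
t: 2.55
tcp_pos: [0.4775, -0.2635, 0.0071]
tool_rot: [0.001, 0.656, 0.755, 0.0]
contact_force: [-1.1, -0.8, 10.6]
finger_gap: 0.412
gripper_force: 30.0
```

Emit:
jog_arm([
  [0,0,0,0,0,30,20],
  [0,0,0,0,0,75,20],
  [0,0,-0.05,5,30,115,20],
  [0,0,-0.1,10,75,150,20],
  [0,0,-0.165,12,120,180,20],
  [0,0,-0.165,14,168,195,20],
  [0,0,-0.165,15,216,195,20],
  [0,0,-0.165,16,264,195,20],
  [0,0,-0.165,18,312,195,20],
  [0,0,-0.165,20,355,195,20],
  [0,0,-0.165,20,383,195,20],
  [0,0,-0.165,20,383,195,20],
])

```text
t: 3.75
tcp_pos: [0.4964, 0.1232, 0.2013]
tool_rot: [-0.0, 0.715, 0.699, 0.0]
contact_force: [0.4, -0.3, -3.5]
finger_gap: 0.415
gripper_force: 30.0
```

Emit:
jog_arm([
  [0,0,0,0,0,0,20],
  [0,0,0,0,0,0,20],
])

```text
t: 3.95
tcp_pos: [0.4968, 0.1192, 0.2011]
tool_rot: [0.0, 0.716, 0.698, -0.0]
contact_force: [-0.1, -0.7, -4.1]
finger_gap: 0.417
gripper_force: 30.0
```

```bash
python3 - <<'E'
from h import *
s=observe();p,d=shot('wrist','w2');P=cloud('wrist',d,s)
print(s['tcp_pos'],s['contact_force'],s['finger_gap'],s['qvel'].round(3))
x,y,z=P[...,0],P[...,1],P[...,2];q=p.astype(int)
def op(m):return cv2.morphologyEx(m.astype(np.uint8),cv2.MORPH_OPEN,np.ones((3,3)))>0
jg=(abs(x-.5)<.09)&(y>.08)&(y<.31)
print('table',np.median(z[(abs(z)<.01)]))
for n,m in dict(plate=jg&(abs(z-.012)<.004)&(q[...,2]>q[...,0]+50),floor=jg&(abs(z-.022)<.003)&(abs(x-.498)<.03)&(abs(y-.163)<.04),rim=jg&(z>.029)&(z<.038)&(abs(x-.498)<.04)&(abs(y-.163)<.05),nut=jg&(abs(z-.066)<.003)&(abs(y-.25)<.03)&(abs(x-.5)<.02)).items():
    m=op(m);print(n,m.sum(),m.sum() and rect(m,P))
M=Rq(s['tool_rot']);print('tool y',np.degrees(np.arctan2(M[1,1],M[0,1])))
E
```

```text
[0.49675284 0.11919976 0.20106892] [-0.08171767 -0.68700401 -4.10858657] 0.41719714446757783 [-0.014  0.    -0.001  0.001 -0.001  0.002]
table -0.00029845592053739933
plate 16853 (((503.0620422363281, 198.41458129882812), (171.58322143554688, 111.8945541381836), 88.41143798828125), np.float64(0.011636303467962072))
floor 2200 (((499.37255859375, 161.77627563476562), (51.64781188964844, 31.51993751525879), 87.95079803466797), np.float64(0.021625959628152683))
rim 939 (((499.3013610839844, 161.30596923828125), (71.97657012939453, 54.94719696044922), 88.45625305175781), np.float64(0.032516004857136044))
nut 568 (((501.57568359375, 246.61416625976562), (17.804208755493164, 17.842159271240234), 87.93812561035156), np.float64(0.06546407300982303))
tool y -1.5184649443008493
```

View pics/w2.png

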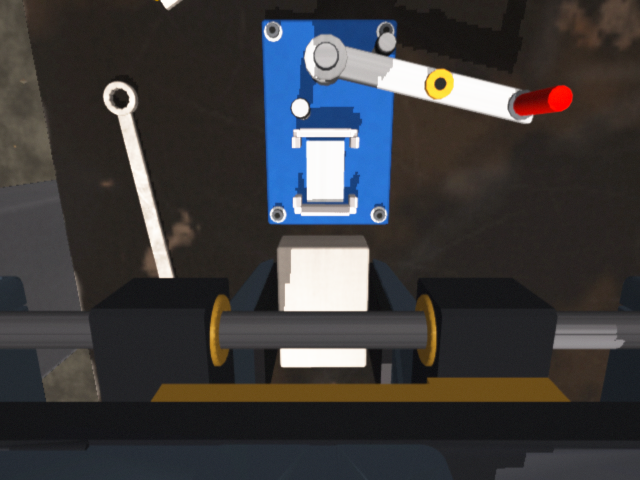

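The wrist view shows the empty pocket at (325,170), the pivot at (327,55), the handle at (560,98) and the held block's front edge at about row 240. Now I'll measure how the block sits in the grip.

```bash
python3 - <<'E'
from h import *
f=np.load('pics/w2.npz');s=observe();P=cloud('wrist',f['d'],s)
for v in range(232,312,6): print(v,(P[v,[285,323,362]]*1000).round(1).tolist())
E
```

```text
232 [[459.7, 104.0, -0.6], [496.1, 103.2, 0.2], [533.5, 101.9, -1.0]]
238 [[480.2, 146.3, 198.5], [497.2, 146.2, 200.0], [514.5, 145.6, 199.4]]
244 [[481.3, 146.6, 210.3], [497.2, 146.0, 209.8], [513.4, 145.9, 210.9]]
250 [[481.7, 145.4, 215.4], [497.2, 145.3, 216.5], [513.0, 144.6, 215.7]]
256 [[481.6, 143.0, 216.0], [497.1, 142.7, 216.3], [512.9, 142.2, 216.0]]
262 [[481.5, 140.5, 216.3], [497.0, 139.9, 215.7], [513.0, 139.5, 215.5]]
268 [[481.4, 138.0, 216.3], [496.9, 137.7, 216.6], [513.0, 136.8, 215.2]]
274 [[481.2, 135.1, 215.3], [496.9, 134.6, 215.1], [512.9, 134.3, 215.5]]
280 [[481.1, 132.7, 216.1], [496.8, 132.2, 215.9], [513.0, 131.6, 215.3]]
286 [[481.0, 129.9, 215.7], [496.7, 129.4, 215.4], [513.0, 128.8, 215.0]]
292 [[480.8, 127.3, 215.6], [496.7, 127.5, 217.2], [512.8, 127.0, 217.0]]
298 [[498.2, 188.2, 371.4], [496.6, 124.3, 215.8], [512.9, 123.6, 215.3]]
304 [[480.6, 122.2, 216.2], [496.5, 121.3, 215.3], [512.9, 121.1, 215.8]]
310 [[498.2, 188.2, 371.4], [496.4, 118.9, 215.9], [513.0, 117.9, 214.6]]
```

Emit:
jog_arm([
  [0,0,0,2,25,0,20],
  [0,0,0,2,43,-25,20],
  [0,0,0,2,43,-70,20],
  [0,0,0,2,43,-110,20],
  [0,0,0,2,43,-135,20],
  [0,0,0,2,43,-148,20],
  [0,0,0,2,43,-151,20],
  [0,0,0,2,43,-151,20],
  [0,0,0,2,43,-151,20],
])

```text
t: 4.9
tcp_pos: [0.4996, 0.1627, 0.0508]
tool_rot: [0.0, 0.716, 0.698, 0.001]
contact_force: [0.2, 0.5, -3.9]
finger_gap: 0.415
gripper_force: 30.0
```

```bash
python3 - <<'E'
from h import *
s=observe();p,d=shot('wrist','w3');P=cloud('wrist',d,s);x,y,z=P[...,0],P[...,1],P[...,2]
print(s['tcp_pos'],s['contact_force'])
M=Rq(s['tool_rot']);print('tool y',np.degrees(np.arctan2(M[1,1],M[0,1])),M[2])
def op(m):return cv2.morphologyEx(m.astype(np.uint8),cv2.MORPH_OPEN,np.ones((3,3)))>0
m=op((abs(z-.034)<.003)&(abs(x-.499)<.04)&(y>.18)&(y<.21));print('wall',rect(m,P),P[m].min(0),P[m].max(0))
m=op((abs(z-.0655)<.003)&(abs(y-.25)<.03)&(abs(x-.5)<.02));print('nut',rect(m,P) if m.any() else 0)
m=op((abs(z-.064)<.003)&(y<.2)&(y>.14)&(abs(x-.499)<.016));print('blocktop',P[m].max(0),rect(m,P))
E
```

```text
[0.49959871 0.1626681  0.05080235] [ 0.18365212  0.49762058 -3.89966966]
tool y -1.5261504318043129 [ 3.05710833e-04  1.33593331e-03 -9.99999061e-01]
wall (((499.77691650390625, 190.44236755371094), (15.780040740966797, 55.159305572509766), 88.83599853515625), np.float64(0.03299226281809452)) [0.47216688 0.18200492 0.03100417] [0.52729537 0.19864851 0.03538995]
nut (((501.4031982421875, 246.81878662109375), (18.22538948059082, 17.99650764465332), 88.86988067626953), np.float64(0.06551182527904992))
blocktop [0.51498879 0.19048057 0.06698429] (((498.9979248046875, 165.23818969726562), (50.471866607666016, 31.973665237426758), 89.97420501708984), np.float64(0.0652760175727091))
```

View pics/w3.png

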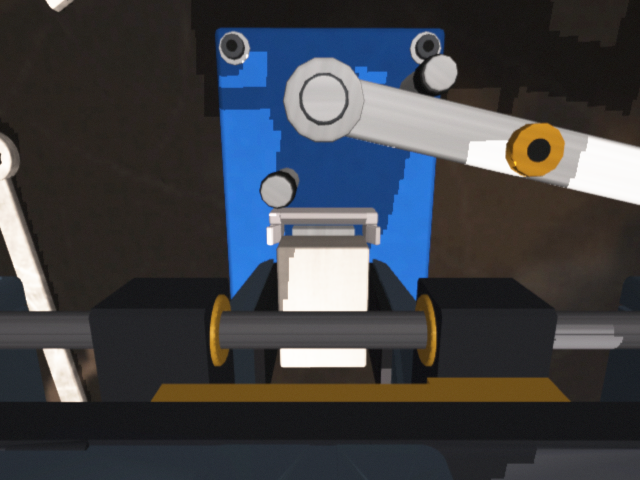

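The block is centred over the pocket, with its front edge at row 245 just behind the far wall at about row 235. I'll lower it now with a −0.5 mm trim.

Emit:
jog_arm([
  [0,0,0,-0.5,-0.5,-4,20],
  [0,0,0,-0.5,-0.5,-9,20],
  [0,0,0,-0.5,-0.5,-13,20],
  [0,0,0,-0.5,-0.5,-16,20],
  [0,0,0,-0.5,-0.5,-18,20],
  [0,0,0,-0.5,-0.5,-20,20],
  [0,0,0,-0.5,-0.5,-21,20],
  [0,0,0,-0.5,-0.5,-21,20],
])

```text
t: 5.75
tcp_pos: [0.4984, 0.1625, 0.0291]
tool_rot: [0.0, 0.716, 0.698, 0.0]
contact_force: [-1.8, 0.1, 2.5]
finger_gap: 0.414
gripper_force: 30.0
```

Emit:
jog_arm([
  [0,0,0,0,0,0,45],
  [0,0,0,0,0,0,55],
  [0,0,0,0,0,0,60],
  [0,0,0,0,0,0,60],
  [0,0,0,0,0,20,60],
  [0,0,0,0,0,60,60],
  [0,0,0,0,-20,105,60],
  [0,0,0,0,-50,140,60],
  [0,0,0,0,-60,160,60],
  [0,0,0,0,-60,160,60],
  [0,0,0,0,-60,160,60],
])

```text
t: 6.85
tcp_pos: [0.4984, 0.1024, 0.1888]
tool_rot: [0.0, 0.716, 0.698, 0.0]
contact_force: [-0.1, -0.3, -0.2]
finger_gap: 0.599
gripper_force: 0.0
```

```bash
python3 - <<'E'
from h import *
s=observe();p,d=shot('wrist','w4');P=cloud('wrist',d,s);x,y,z=P[...,0],P[...,1],P[...,2]
print(s['tcp_pos'],s['contact_force'])
def op(m):return cv2.morphologyEx(m.astype(np.uint8),cv2.MORPH_OPEN,np.ones((3,3)))>0
m=op((abs(z-.044)<.004)&(abs(x-.499)<.04)&(y>.12)&(y<.2));print('blocktop',rect(m,P))
A=np.c_[P[m][:,:2],np.ones(m.sum())];print('slope',np.linalg.lstsq(A,P[m][:,2],rcond=None)[0])
m=op((abs(z-.0655)<.003)&(abs(y-.25)<.03)&(abs(x-.5)<.02));print('nut',rect(m,P) if m.any() else 0)
q=p.astype(int)
m=(q[...,0]>q[...,1]+80)&(x>.58)&(abs(z-.109)<.004);print('handle',m.sum(),rect(m,P) if m.any() else 0)
m=(abs(x-.499)<.09)&(y>.08)&(y<.31)&(abs(z-.012)<.004)&(q[...,2]>q[...,0]+50);print(rect(op(m),P))
E
```

```text
[0.49838673 0.10244145 0.18883305] [-0.07307959 -0.25166363 -0.18260191]
blocktop (((497.5409240722656, 162.32794189453125), (54.783939361572266, 37.81293487548828), 88.2554931640625), np.float64(0.043630236480762155))
slope [-0.00143795 -0.00037928  0.04440854]
nut (((501.2791442871094, 246.42076110839844), (17.711795806884766, 17.912647247314453), 84.05121612548828), np.float64(0.06542922427346186))
handle 649 (((646.4517211914062, 209.90721130371094), (15.39784049987793, 15.595434188842773), 37.55481719970703), np.float64(0.10830190352612155))
(((503.02093505859375, 195.98040771484375), (165.51780700683594, 111.91503143310547), 88.42631530761719), np.float64(0.01164501219302716))
```

View pics/w4.png

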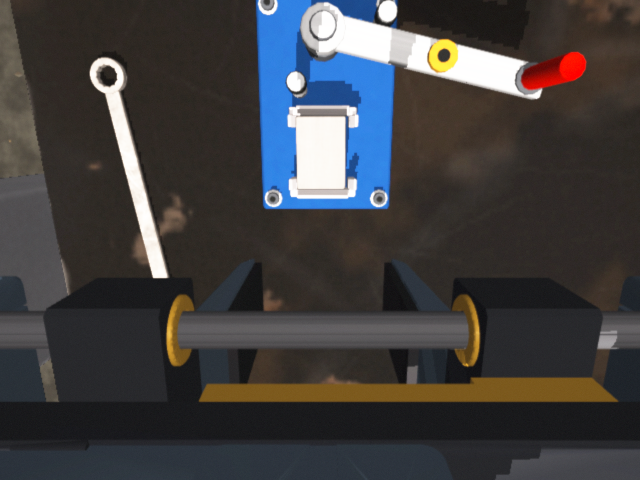

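The block is seated flat (top at 43.6 mm) at (322,150). The handle stands at (575,68), which is world (646, 210).

Emit:
jog_arm([
  [0,0,0.14,15,10,0,60],
  [0,0,0.28,35,25,0,60],
  [0,0,0.42,55,40,0,60],
  [0,0,0.56,75,55,0,60],
  [0,0,0.7,95,70,0,60],
  [0,0,0.84,115,82,0,60],
  [0,0,0.98,130,95,0,60],
  [0,0,1.12,142,103,0,60],
  [0,0,1.25,148,107.5,0,60],
  [0,0,1.35,148,107.5,0,60],
  [0,0,1.35,148,107.5,0,60],
  [0,0,1.35,148,107.5,0,60],
])

```text
t: 8.1
tcp_pos: [0.6458, 0.2103, 0.1876]
tool_rot: [-0.001, 0.124, 0.992, -0.0]
contact_force: [0.9, 0.8, -0.2]
finger_gap: 0.597
gripper_force: 0.0
```

Emit:
jog_arm([
  [0,0,0,0,0,-30,60],
  [0,0,0,0,0,-65,60],
  [0,0,0,0,0,-95,60],
  [0,0,0,0,0,-112,60],
  [0,0,0,0,0,-122,60],
  [0,0,0,0,0,-122,60],
  [0,0,0,0,0,-122,40],
  [0,0,0,0,0,-122,20],
  [0,0,0,0,0,-122,5],
  [0,0,0,0,0,-122,5],
  [0,0,0,0,0,-122,5],
  [0,0,0,0,0,-122,5],
], force=40)

```text
t: 9.3
tcp_pos: [0.6466, 0.2101, 0.0672]
tool_rot: [0.0, 0.123, 0.992, 0.0]
contact_force: [-0.0, -0.0, 2.9]
finger_gap: 0.169
gripper_force: 40.0
```

```bash
python3 - <<'E'
import numpy as np
r=np.array([145.2,-36.4])
for t in [.05,.13,.22,.31,.4,.49,.58,.67,.76,.85,.94,1.03,1.12,1.2,1.27,1.32,1.35,1.37]:
    c,s=np.cos(t),np.sin(t);print(t,(np.array([c*r[0]+s*r[1],-s*r[0]+c*r[1]])-r).round(1))
E
```

```text
0.05 [-2.  -7.2]
0.13 [ -5.9 -18.5]
0.22 [-11.4 -30.8]
0.31 [-18.  -42.6]
0.4 [-25.6 -53.7]
0.49 [-34.2 -64.1]
0.58 [-43.7 -73.6]
0.67 [-54.  -82.3]
0.76 [-65. -90.]
0.85 [-76.7 -96.7]
0.94 [ -89.  -102.3]
1.03 [-101.7 -106.8]
1.12 [-114.7 -110.2]
1.2 [-126.5 -112.1]
1.27 [-136.9 -113.1]
1.32 [-144.4 -113.3]
1.35 [-148.9 -113.2]
1.37 [-151.9 -113.1]
```

Emit:
jog_arm([
  [0,0,-0.05,-2,-7.2,0,5],
  [0,0,-0.13,-5.9,-18.5,0,5],
  [0,0,-0.22,-11.4,-30.8,0,5],
  [0,0,-0.31,-18,-42.6,0,5],
  [0,0,-0.4,-25.6,-53.7,0,5],
  [0,0,-0.49,-34.2,-64.1,0,5],
  [0,0,-0.58,-43.7,-73.6,0,5],
  [0,0,-0.67,-54,-82.3,0,5],
  [0,0,-0.67,-54,-82.3,0,5],
])

```text
t: 10.2
tcp_pos: [0.5918, 0.1276, 0.0673]
tool_rot: [-0.0, 0.444, 0.896, 0.0]
contact_force: [2.0, 8.0, -3.0]
finger_gap: 0.166
gripper_force: 40.0
```

Emit:
jog_arm([
  [0,0,-0.09,-11,-7.7,0,5],
  [0,0,-0.18,-22.7,-14.4,0,5],
  [0,0,-0.27,-35,-20,0,5],
  [0,0,-0.36,-47.7,-24.5,0,5],
  [0,0,-0.45,-60.7,-27.9,0,5],
  [0,0,-0.53,-72.5,-29.8,0,5],
  [0,0,-0.6,-82.9,-30.8,0,5],
  [0,0,-0.65,-90.4,-31,0,5],
  [0,0,-0.67,-93.4,-31,0,5],
  [0,0,-0.67,-93.4,-31,0,5],
])

```text
t: 11.2
tcp_pos: [0.5004, 0.0976, 0.0673]
tool_rot: [0.001, 0.713, 0.701, 0.002]
contact_force: [8.4, 11.3, -7.6]
finger_gap: 0.169
gripper_force: 40.0
```

Emit:
jog_arm([
  [0,0,-0.005,-1,0.5,0.5,5],
  [0,0,-0.01,-2,1,1,5],
  [0,0,-0.01,-2,1,1,5],
])

```text
t: 11.5
tcp_pos: [0.498, 0.0978, 0.0674]
tool_rot: [0.0, 0.716, 0.698, 0.0]
contact_force: [7.5, 0.7, -20.3]
finger_gap: 0.169
gripper_force: 40.0
```

Emit:
jog_arm([
  [0,0,-0.005,-1,0,0,5],
  [0,0,-0.005,-1,0,0,5],
])

```text
t: 11.7
tcp_pos: [0.4978, 0.0978, 0.0675]
tool_rot: [0.001, 0.718, 0.696, 0.001]
contact_force: [12.4, 1.2, -23.4]
finger_gap: 0.168
gripper_force: 40.0
```

The force rises while x stays put, so the arm is at its stop. I'll relieve the vertical load and press a bit more.

Emit:
jog_arm([
  [0,0,0,-0.5,0,-0.8,5],
  [0,0,0,-1,0,-1.5,5],
  [0,0,0,-1,0,-1.5,5],
  [0,0,0,-1,0,-1.5,5],
  [0,0,0,-1,0,-1.5,5],
])

```text
t: 12.2
tcp_pos: [0.498, 0.0978, 0.0672]
tool_rot: [0.002, 0.718, 0.696, 0.002]
contact_force: [11.1, -0.3, 0.7]
finger_gap: 0.167
gripper_force: 40.0
```

```bash
python3 - <<'E'
from h import *
s=observe();p,d=shot('wrist','w5');P=cloud('wrist',d,s);x,y,z=P[...,0],P[...,1],P[...,2]
print(s['tcp_pos'],s['contact_force'])
m=(abs(z-.058)<.004)&(y>.12)&(y<.225)&(abs(x-.5)<.03)
pts=P[m][:,:2]*1000;l=cv2.fitLine(pts.astype(np.float32),cv2.DIST_HUBER,0,.01,.01).ravel();print('arm dir',np.degrees(np.arctan2(l[1],l[0])),l)
p2,_=shot('scene','sc2')
E
```

```text
[0.4979712  0.09775591 0.06720354] [11.09335166 -0.313953    0.66916274]
arm dir -89.59951 [ 6.9897361e-03 -9.9997556e-01  4.9846561e+02  1.7807158e+02]
```

View pics/w5.png

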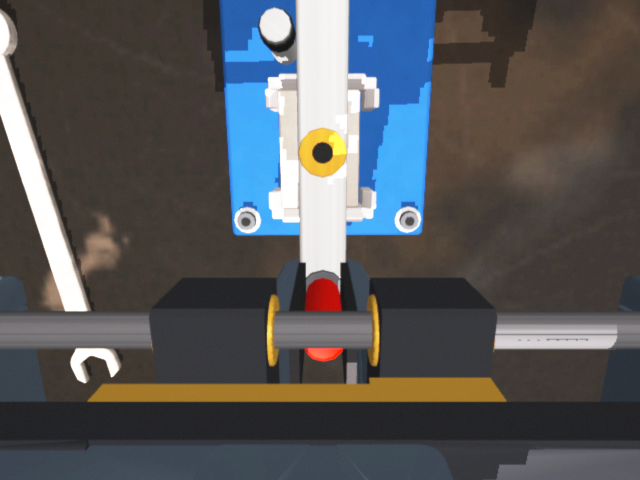

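The wrist view shows the bush at (322,152) over the block and the arm close to the stop post at (277,28). I'll push a bit more to make sure of contact.

Emit:
jog_arm([
  [0,0,0,-1,0,0,5],
  [0,0,0,-2,0,0,5],
  [0,0,0,-2,0,0,5],
  [0,0,0,-2,0,0,5],
])

```text
t: 12.7
tcp_pos: [0.4976, 0.0978, 0.0673]
tool_rot: [0.003, 0.718, 0.696, 0.003]
contact_force: [18.8, -0.5, -7.1]
finger_gap: 0.166
gripper_force: 40.0
```

```bash
python3 - <<'E'
from h import *
s=observe();print(s['tcp_pos'],s['tool_rot'],s['contact_force'],s['torque'],s['q'].round(3))
p,d=shot('wrist','w6');P=cloud('wrist',d,s)*1000
for v in range(8,270,12):
    e=[u for u in range(270,380) if abs(P[v,u,2]-58)<3]
    if e: print(v,e[0],e[-1],P[v,e[0]].round(1),P[v,e[-1]].round(1))
q=(abs(P[...,2]-62)<3)&(P[...,0]<488)&(P[...,1]>195);print('post',rect(q,P/1000))
E
```

```text
[0.49764543 0.0977831  0.06729742] [0.00273363 0.7177406  0.69629838 0.00308535] [18.83077712 -0.52074802 -7.05202014] [-0.08380165 -2.75936785  0.02808747] [ 0.076  0.534  1.798 -0.     0.802  0.107]
8 276 349 [482.1 218.8  60.3] [511.7 219.1  56.3]
20 275 348 [481.5 214.3  60.9] [511.2 214.7  56.1]
32 275 348 [481.3 209.9  60.9] [511.1 210.1  56.3]
44 270 348 [478.7 206.1  58.4] [511.1 205.6  56. ]
56 297 348 [489.6 201.4  57.3] [511.1 201.2  55.2]
68 297 348 [489.3 196.9  56.3] [510.9 196.2  56.7]
80 297 347 [489.1 192.1  56.3] [510.3 191.4  57.5]
92 298 347 [489.4 187.2  57.4] [510.3 186.6  57.2]
104 297 347 [488.6 182.5  55.8] [510.2 181.7  57.5]
116 298 347 [488.9 177.5  56.2] [510.3 176.9  55.3]
128 298 347 [488.7 172.4  56.9] [510.2 171.8  55.3]
140 298 347 [488.3 167.4  55.2] [510.1 166.7  55.1]
152 298 298 [488.2 162.2  56.5] [488.2 162.2  56.5]
164 298 346 [487.9 157.   56.5] [509.4 156.4  57.2]
176 298 346 [487.7 151.6  55.9] [509.3 151.   56.4]
188 299 346 [487.8 146.1  55.2] [509.3 145.6  56.4]
200 299 346 [487.6 140.7  56.1] [509.2 140.   55.6]
212 299 345 [487.4 135.1  55.9] [508.6 134.6  56.8]
224 299 345 [487.2 129.6  56.5] [508.5 128.9  56.5]
236 299 345 [486.8 123.6  55.1] [508.4 123.2  56.4]
248 299 345 [486.6 118.   56.3] [508.4 117.3  56.1]
260 300 345 [486.9 112.3  56.9] [508.3 111.3  56.1]
post (((481.2959289550781, 211.66989135742188), (13.338497161865234, 13.930397987365723), 5.715831279754639), np.float64(0.061553967748437466))
```

The arm now lies along the jig's −y (edge slope 1.7° against a jig yaw of 1.55°). It is hard against the stop, since pushing 2 mm more only raised the force, so I'm handing in.

```bash
python3 -c "
from h import *
print(sign_off())"
```

```text
the job is handed in; nothing more can be done
None
```

The block is seated flat and square in the jig pocket and released, and the guide arm is held by its red handle against its stop; the job was handed in at about 12.8 s, with no verdict returned.

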